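Half-open the slide viewer's sprung shutter

TASK

Set up the slide viewer for dimmed viewing: raise its stiff lid to about 70 degrees from closed and let go so that it stands there by itself, then slide the sprung shutter under it to half of its travel, so that half of the window is uncovered. Finish while holding the shutter there, for it springs shut if let go, and leave the other things on the desk where they are.

Things in the scene. Friction and masses are not known exactly. Their poses are not given: they have to be found in the camera images.
- viewer: Slide viewer, fixed to the desk: grey flat box 220 mm (x) by 240 mm (y), 60 mm high. Origin at the centre of its underside; x points from the operator's side to the lid hinge, y to the left, z up. Its flat top (the deck) is 60 mm above the desk; the closed lid covers it except the front 35 mm and 20 mm at each side.
- window (a point): Centre of the white window in the deck, 56 mm (x) by 60 mm (y), at x = +2, y = -30, z = 60 mm in the viewer's frame. The shut shutter covers all of it.
- half_mark (a point): Longest of three fine black lines on the deck in front of the shutter knob, at x = -70, y = 0, z = 60 mm in the viewer's frame: the knob's centre stands level with it at half travel. The shorter lines 30 mm to its right and left are for shut and fully open.
- lid (a joint): Angle of the lid, rad: 0 closed, grows as its front edge rises, 1.9 at most. The hinge is stiff: the lid stays at any angle where it is left; it may start slightly raised. The friction (about 0.6 N m) and the lid's weight (about 0.35 kg) take roughly 5 N at the grip bar to raise it.
- lid_hinge (a point): Middle of the hinge line, which runs along the viewer's y at the lid's rear lower edge: x = +85, y = 0, z = 60 mm in the viewer's frame. The lid is a shell with grey walls and a clear top panel, open below, 160 mm from hinge to front wall, 200 mm wide, 45 mm deep, walls 4 mm.
- lid_handle (a point): Grip point on the lid, turning with it: on the centre line of the black grip bar that stands out 48 mm from the middle of the lid's front wall (24 mm wide along the viewer's y, 12 mm thick). 34 mm out from the wall, 194 mm from the hinge along the lid, 38 mm above the hinge when closed. Held by its side faces the bar can turn between the fingers.
- shutter (a joint): Opening of the shutter, m: 0 shut (where the spring holds it), 0.060 fully open at the stop, so 0.030 is half. It slides towards the viewer's +y. The spring pushes back with 2.4 N when shut, 6 N at half, 9.6 N fully open.
- shutter_knob (a point): Point in the shutter's upright black knob, 16 mm (x) by 14 mm (y), 24 mm above the deck, 10 mm under the knob's top. Shut, it is at x = -55, y = -30, z = 84 mm in the viewer's frame, and moves to +y. Under the lid: reachable once that is raised. The knob stands on an arm of a dark steel plate 64 mm square, whose top is 4 mm above the deck.
- cassette: Lime tissue cassette, 40 x 28 x 6 mm, lying loose right of the viewer; origin at the centre of its underside. To be left alone.
- jar: Squat opal glass ointment jar, 60 mm across, 45 mm high, loose left of the viewer; origin at the centre of its underside. To be left alone.
- weight: Green marble block weight, 70 x 50 x 40 mm, loose; origin at the centre of its underside. To be left alone.
- slide_rack: Steel slide rack with glass slides, 90 x 100 x 40 mm, loose; origin at the centre of its underside. To be left alone.
- slide_box: Grey closed slide box, 100 x 85 x 28 mm, loose; origin at the centre of its underside. To be left alone.
- loupe: Black stand loupe, 38 mm across, 34 mm high, loose; origin at the centre of its underside. To be left alone.

How it is judged:
By the outcome, as a careful person would: the job done as asked, in the order asked, and still so for the second after the job is handed in, while the arm keeps its last pose, push and grip.
It also fails if it takes over 45 s, if anything falls off the work surface, if the arm or the gripper's body presses on something with over 40 N, if the wrist force passes 120 N, or if a joint passes its speed limit or range.

ROBOT

A 7-joint arm with a two-finger parallel gripper is mounted at the origin on the work surface. World frame = base frame: x ahead of the robot, y to its left, z up, the work surface at z = 0. Lengths are in m, angles in rad, forces in N, time in s.
With the tool pointing down it reaches from about 0.425 to 0.875 m from the base axis. Payload 4.7 kg.
Tool frame: the origin (TCP) lies at the very end of the fingers, on their centre line; the grasp point (between the pads) lies 19 mm behind it; z points along the fingers, y is the line along which they close (so a half turn about z gives the same grasp; the last joint's range is limited). The gripper opens to 87 mm and grips with 3 to 60 N. Pads are 19 mm wide; open, the fingers measure 117 mm over their backs; the gripper's body (75 mm by 190 mm) begins 51 mm behind the grasp point.
Start: joints at [1.191, 0.321, -0.07, 1.45, 0.023, 1.371, -0.057], TCP at [0.249, -0.6, 0.223] pointing down, gripper open.
Joint ranges: [-2.86, 2.86], [-0.3, 2.09], [-1.38, 1.24], [0.06, 2.45], [-1.56, 4.7], [0.09, 2.05], [-2.69, 2.69]. Speed limits (rad/s): [2.57, 2.57, 3.14, 3.14, 3.14, 3.14, 3.14].

INTERFACE

Orientations are given as a rotation vector (axis times angle).
In Python, from bench import ctrl, get_image, job gives the robot as it stands.
- The arm moves only by the shell command python3 -m crank 'ROWS' [FORCE]. ROWS is JSON, a list that holds one entry, the list of rows, each a list of 5 numbers: the shift along the tool's x, y, z in mm, then the turn about the tool's z in rad, then the closure, from -1 (fully open) to 1 (shut), so that 0 is half open. A call has 1 to 10 rows; each row shifts and turns the commanded pose from where the row before left it, along the tool's axes as they then stand; what a row does not reach is not made up. A row lasts 1/12 s, in which the tool goes at most 41.7 mm and 7.16 degrees, less where a joint would pass 70% of its speed; a pose out of reach is approached as far as the arm can. A call with a gripper value outside its range is refused whole. The fingers move at their own pace and stop on an object; FORCE is the grip in N (left out, the last holds). Time passes only in rows, so rows that do not move let the fingers close. It gives the time, the measured TCP pose, the force, the opening and the grip force at its end, in the units of the state.
- ctrl.get_state(): the state, without advancing time (a new reading comes with each control period).
- get_image(name): name is "side" or "top" or "wrist"; returns a dict with "pixels" (480x640x3 uint8, red, green, blue), "fx", "fy", "cx", "cy" (pixels), "T" (4x4, takes a point from camera to world coordinates); the wrist camera has in their place "T_tool_cam" (4x4, takes a point from camera to tool coordinates, whose origin is the TCP and whose axes are the flange's). Camera axes: x right, y down, z forward; pixel columns grow to the right and rows downward; lengths in m; the calibration is good to about 2 mm. A picture is of the moment at which its call begins: read the wrist's pose just before it. There is no depth.
- job.close_job(): hands the job in; it is judged then, once.
The state is a dict: "time": time; "joint_positions": joint angles; "qd": joint speeds; "joint_torque": joint torques, N m; "position": TCP position; "tool_rot": TCP orientation; "ft_force": force on the tool from outside, world axes, zero at the start; "torque": the same for the moment, N m; "grip_width": opening from 0.0 (shut) to 1.0 (fully open); "grip_force": force on a finger pad.
Only numpy, scipy, OpenCV 4.12 (cv2) and the standard library are available. Lean on these libraries where they do the work, as an engineer would, in place of code of your own. Each camera call takes 0.05 s, during which the arm holds its last target. There are 200 camera calls.

## Working session

There is one attempt and no reset: what is moved stays moved. The work goes in short steps, Python scripts to look and compute and a shell command to move; the robot and the scene stay as the last step left them, time stands still between calls to the robot, and variables do not carry over. Pictures are saved under pics/ and viewed, at most 13 in all, crops included, and the job is handed in when it is done.

```bash
ls; mkdir -p pics
cat > h.py <<'E'
import numpy as np,cv2
from bench import ctrl,get_image,job
from scipy.spatial.transform import Rotation as R
def snap(n,f):
    s=ctrl.get_state(); im=get_image(n); cv2.imwrite('pics/'+f,im['pixels'][:,:,::-1])
    if 'T' in im: T=np.array(im['T'])
    else:
        W=np.eye(4);W[:3,:3]=R.from_rotvec(s['tool_rot']).as_matrix();W[:3,3]=s['position'];T=W@np.array(im['T_tool_cam'])
    np.savez('pics/'+f+'.npz',T=T,k=[im['fx'],im['fy'],im['cx'],im['cy']])
def ray(f,u,v,z):
    d=np.load('pics/'+f+'.npz');T=d['T'];fx,fy,cx,cy=d['k']
    r=T[:3,:3]@np.array([(u-cx)/fx,(v-cy)/fy,1]);return T[:3,3]+r*(z-T[2,3])/r[2]
def proj(f,p):
    d=np.load('pics/'+f+'.npz');T=d['T'];fx,fy,cx,cy=d['k']
    q=T[:3,:3].T@(np.array(p)-T[:3,3]);return q[0]/q[2]*fx+cx,q[1]/q[2]*fy+cy
E
python3 - <<'E'
from h import *
snap('top','top0.png');snap('side','side0.png')
s=ctrl.get_state();print(s)
for f in('top0.png','side0.png'):print(np.load('pics/'+f+'.npz')['T'].round(3))
E
```

```text
pics
{'time': 0.1, 'joint_positions': array([ 1.19108603,  0.32171249, -0.07010606,  1.4515482 ,  0.02259477,
        1.37078244, -0.05690146]), 'qd': array([ 9.91119776e-05, -1.34503441e-03,  5.76854966e-04, -3.46702450e-03,
       -1.69023645e-03, -1.19694880e-03, -2.01967958e-03]), 'joint_torque': array([ 8.85652639e-05, -4.92572093e+01, -4.05416228e-01, -3.13396347e+01,
       -6.41111308e-02,  3.95414466e-02,  3.47153934e-05]), 'position': array([ 0.24919408, -0.59980778,  0.22159708]), 'tool_rot': array([-3.07929051e+00, -6.14360559e-01,  6.34657952e-04]), 'ft_force': array([ 0.91623246, -0.28311592,  0.53573185]), 'torque': array([ 0.036126  , -0.05182859,  0.02475317]), 'grip_force': 0.0, 'grip_width': 0.9986678051050875}
[[ 0.012 -0.988  0.156  0.336]
 [-1.    -0.013 -0.005  0.036]
 [ 0.007 -0.156 -0.988  1.153]
 [ 0.     0.     0.     1.   ]]
[[-0.929 -0.27   0.251  0.224]
 [-0.369  0.708 -0.602  0.644]
 [-0.015 -0.652 -0.758  0.867]
 [ 0.     0.     0.     1.   ]]
```

View pics/top0.png

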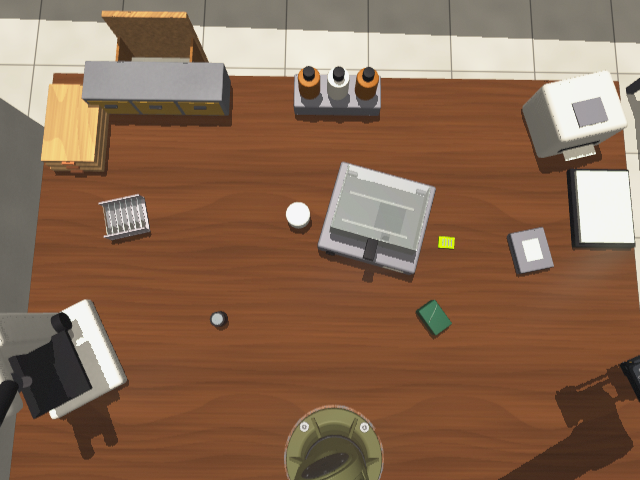

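View pics/side0.png

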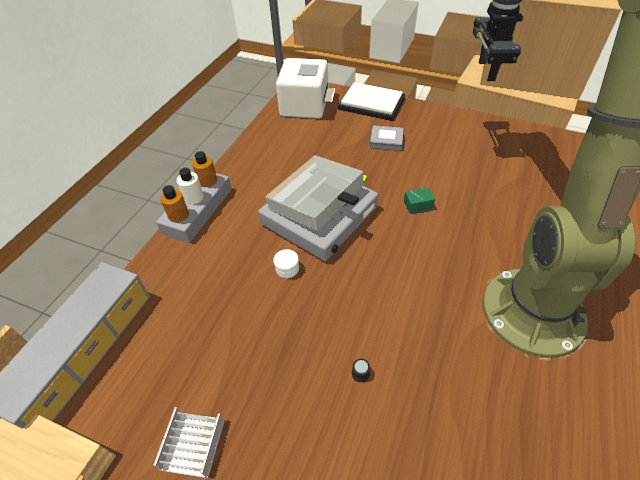

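The top view shows the viewer's deck corners at about (343,163), (434,185), (414,275) and (319,250). The black grip bar is at (371,249), with the cassette close on the right at (447,242) and the jar on the left at (298,215). The side view confirms that the lid is near closed, with the bar at (348,198).

Run:
```python
from h import *
f='top0.png'
P=np.array([ray(f,*c,.06)[:2] for c in[(343,163),(434,185),(414,275),(319,250)]])
print(P.round(3),[np.linalg.norm(P[i]-P[(i+1)%4]).round(3) for i in range(4)])
c=P.mean(0);x=(P[0]+P[1]-P[2]-P[3]);yaw=np.arctan2(x[1],x[0]);print('c',c,'yaw',np.degrees(yaw))
def w(a,b,z):return c+np.array([np.cos(yaw)*a-np.sin(yaw)*b,np.sin(yaw)*a+np.cos(yaw)*b]),z
print(w(-109,0,98) if 0 else w(-.109,0,.098))
# bar by black mask
for f in('top0.png','side0.png'):
    im=cv2.imread('pics/'+f);m=(im.max(2)<60).astype(np.uint8)
    q=w(-.109,0,.098);u,v=proj(f,[*q[0],.098]);print(f,'pred grip',u,v)
    n,l,st,ce=cv2.connectedComponentsWithStats(m)
    for i in range(1,n):
        if st[i,4]>30 and np.hypot(*(ce[i]-[u,v]))<60:print(st[i],ce[i])
```

```text
[[ 0.692 -0.015]
 [ 0.64  -0.236]
 [ 0.421 -0.183]
 [ 0.478  0.04 ]] [np.float64(0.226), np.float64(0.224), np.float64(0.23), np.float64(0.221)]
c [ 0.55763946 -0.09842932] yaw -14.02509762170813
(array([ 0.45188878, -0.0720135 ]), 0.098)
top0.png pred grip 368.2263353216738 259.72861927167634
[326 250   9   6  37] [330.02702703 252.67567568]
side0.png pred grip 355.4252611257125 207.50601750728362
[338 192  21  13 159] [348.08805031 198.26415094]
[331 245   7   8  40] [334.35  248.525]
```

```bash
python3 -m crank '[[[0,0,-15,0.107,-1],[0,0,-15,0.107,-1],[0,0,-15,0.107,-1],[0,0,-15,0.107,-1],[0,0,-15,0.107,-1],[0,0,-15,0.107,-1],[4,-36,0,0,-1],[4,-36,0,0,-1],[4,-36,0,0,-1],[4,-36,0,0,-1]]]'
python3 -m crank '[[[4,-36,0,0,-1],[4,-36,0,0,-1],[4,-36,0,0,-1],[4,-36,0,0,-1],[4,-36,0,0,-1],[4,-36,0,0,-1],[4,-36,0,0,-1],[4,-36,0,0,-1],[4,-36,0,0,-1],[4,-36,0,0,-1]]]'
python3 -m crank '[[[0,0,0,0,-1],[0,0,0,0,-1]]]'
python3 - <<'E'
from h import *
snap('wrist','w1.png');s=ctrl.get_state();M=R.from_rotvec(s['tool_rot']).as_matrix();print(s['position'],np.degrees(np.arctan2(M[1,0],M[0,0])),M[:,2])
E
```

```text
time: 0.93
position: [0.3005, -0.4629, 0.3119]
tool_rot: [-3.117, 0.389, 0.001]
ft_force: [0.2, 0.0, 0.4]
grip_width: 1.0
grip_force: 0.0
time: 1.77
position: [0.4275, -0.1236, 0.3123]
tool_rot: [3.117, -0.389, -0.0]
ft_force: [0.2, -0.8, 0.2]
grip_width: 0.999
grip_force: 0.0
time: 1.93
position: [0.4279, -0.1232, 0.3124]
tool_rot: [3.118, -0.381, -0.0]
ft_force: [0.8, -0.9, 0.0]
grip_width: 0.999
grip_force: 0.0
[ 0.42733541 -0.1252271   0.31232121] -14.127537313369892 [-6.46597761e-04 -7.42812057e-04 -9.99999515e-01]
```

View pics/w1.png

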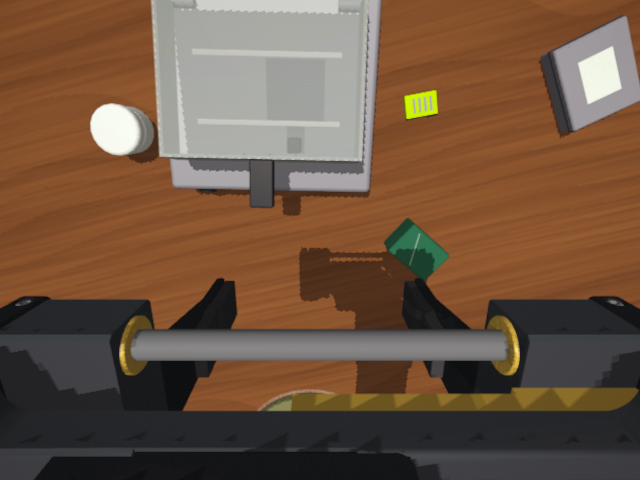

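The wrist view shows the bar spanning from (262,160) at the wall to (261,207) at the tip. The deck's front edge runs from (173,187) to (369,191), so the tool's yaw is about right. The lid is raised a little.

Run:
```python
from h import *
def rd(f,u,v):
    o=np.load('pics/'+f+'.npz')['T'][:3,3];d=ray(f,u,v,0)-o;return o,d/np.linalg.norm(d)
L=[rd('w1.png',262,184),rd('side0.png',348,198),rd('top0.png',371,249)]
def tri(L):
    A=sum(np.eye(3)-np.outer(d,d) for o,d in L);b=sum((np.eye(3)-np.outer(d,d))@o for o,d in L);return np.linalg.solve(A,b)
print('bar mid',tri(L),tri(L[:2]))
a=ray('w1.png',173,187,.06);b=ray('w1.png',369,191,.06);e=a-b;yaw=np.arctan2(-e[0],e[1]);print(a,b,np.linalg.norm(e),'yaw',np.degrees(yaw))
c=(a+b)/2+.11*np.array([np.cos(yaw),np.sin(yaw),0]);print('c',c)
for nm,p in(('mid',tri(L)),('mid2',tri(L[:2]))):
    d=p-c;q=np.array([np.cos(yaw)*d[0]+np.sin(yaw)*d[1],-np.sin(yaw)*d[0]+np.cos(yaw)*d[1],d[2]])
    print(nm,q,'ang',np.degrees(np.arctan2(q[2],.085-q[0])-np.arctan2(.041,.184)),np.hypot(q[2],.085-q[0]))
```

```text
bar mid [ 0.47239558 -0.07510335  0.12131842] [ 0.47181024 -0.07453251  0.12128311]
[0.48713845 0.04223507 0.06      ] [ 0.42556085 -0.18593952  0.06      ] 0.2363375634822634 yaw -15.102661311831307
c [ 0.56255031 -0.10051266  0.06      ]
mid [-0.09366122  0.00104193  0.06131842] ang 6.38098712538955 0.18889091963682997
mid2 [-0.09437507  0.00144054  0.06128311] ang 6.300848214291732 0.18955483186821684
```

```bash
python3 -m crank '[[[5,-15,0,0.014,-1],[5,-15,0,0,-1],[5,-15,-0,0,-1],[5,-15,0,0,-1],[0,0,35,0,-1],[0,0,35,0,-1],[0,0,35,0,-1],[0,0,0,0,-1],[0,0,0,0,-1]]]'
python3 - <<'E'
from h import *
snap('wrist','w2.png');s=ctrl.get_state();print(s['position'])
im=cv2.imread('pics/w2.png');print(proj('w2.png',[.462,-.0727,.119]))
E
```

```text
time: 2.73
position: [0.4606, -0.0738, 0.2064]
tool_rot: [-3.114, 0.414, 0.006]
ft_force: [-0.2, 0.0, 0.6]
grip_width: 0.999
grip_force: 0.0
[ 0.46236775 -0.07377946  0.20850101]
(np.float64(315.9872748179301), np.float64(242.1800259388701))
```

View pics/w2.png

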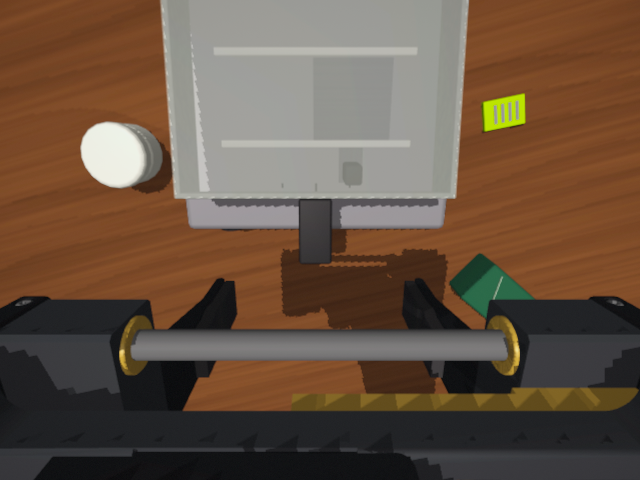

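The wrist picture shows the bar at columns 299–331 and rows 199–263. That puts its grip point at about (315,243), matching the prediction of (316,242). I'll go down and grip.

```bash
python3 -m crank '[[[0,0,30,0,-1],[0,0,30,0,-1],[0,0,30,0,-1],[0,0,17,0,-1],[0,0,0,0,1],[0,0,0,0,1],[0,0,0,0,1],[0,0,0,0,1],[0,0,0,0,1],[0,0,0,0,1]]]' 25
python3 - <<'E'
import numpy as np
r=np.hypot(.194,.038);a0=np.arctan2(.038,.194);t=np.radians(np.r_[6.3:73:16j,73])
x=-r*np.cos(a0+t)*1e3;z=r*np.sin(a0+t)*1e3
print(np.c_[np.degrees(t)[1:],np.diff(x),-np.diff(z),z[1:]+60-19].round(1))
E
```

```text
time: 3.62
position: [0.4631, -0.0728, 0.1018]
tool_rot: [3.114, -0.411, 0.004]
ft_force: [-1.4, 0.3, -0.2]
grip_width: 0.632
grip_force: 0.0
[[ 10.7   5.1 -14.4 114.5]
 [ 15.2   6.3 -14.  128.5]
 [ 19.6   7.3 -13.5 142. ]
 [ 24.1   8.3 -12.9 154.9]
 [ 28.5   9.3 -12.2 167.1]
 [ 33.   10.2 -11.4 178.5]
 [ 37.4  11.1 -10.6 189.1]
 [ 41.9  11.9  -9.7 198.8]
 [ 46.3  12.6  -8.8 207.5]
 [ 50.8  13.2  -7.8 215.3]
 [ 55.2  13.8  -6.7 222. ]
 [ 59.7  14.3  -5.6 227.6]
 [ 64.1  14.7  -4.5 232.1]
 [ 68.6  15.   -3.3 235.5]
 [ 73.   15.2  -2.2 237.6]
 [ 73.    0.   -0.  237.6]]
```

```bash
python3 -m crank '[[[0,0,0,0,1],[0,0,0,0,1],[0,0,0,0,1],[0,0,0,0,1],[0,0,0,0,1],[0,0,0,0,1]]]' 25
```

```text
time: 4.12
position: [0.4625, -0.0712, 0.1005]
tool_rot: [-3.113, 0.409, -0.0]
ft_force: [1.6, 4.8, -0.6]
grip_width: 0.27
grip_force: 25.0
```

```bash
python3 -m crank '[[[5,0,-14.4,0,1],[6.3,0,-14,0,1],[7.3,0,-13.5,0,1],[8.3,0,-12.9,0,1],[9.3,0,-12.2,0,1]]]'
python3 -m crank '[[[10.2,0,-11.4,0,1],[11.1,0,-10.6,0,1],[11.9,0,-9.7,0,1],[12.6,0,-8.8,0,1],[13.2,0,-7.8,0,1]]]'
```

```text
time: 4.53
position: [0.497, -0.0805, 0.1665]
tool_rot: [-3.113, 0.409, 0.002]
ft_force: [5.5, 2.5, -10.8]
grip_width: 0.271
grip_force: 25.0
time: 4.95
position: [0.5526, -0.0956, 0.2135]
tool_rot: [-3.113, 0.408, 0.01]
ft_force: [2.1, 4.0, -10.2]
grip_width: 0.266
grip_force: 25.0
```

```bash
python3 -m crank '[[[13.8,0,-6.7,0,1],[14.3,0,-5.6,0,1],[14.7,0,-4.5,0,1],[15,0,-3.3,0,1],[13,0,-2,0,1],[0,0,0,0,1],[0,0,0,0,1]]]'
python3 - <<'E'
from h import *
snap('side','s1.png');snap('wrist','w3.png');s=ctrl.get_state()
c=np.array([.5623,-.1003,.06]);yaw=np.radians(-15);d=s['position']+[0,0,.019]-c
x=np.cos(yaw)*d[0]+np.sin(yaw)*d[1];print(x,d[2],np.degrees(np.arctan2(d[2],.085-x))-11.08,np.hypot(d[2],.085-x))
im=cv2.imread('pics/s1.png')[100:280,220:420];cv2.imwrite('pics/s1c.png',cv2.resize(im,None,fx=3,fy=3))
E
```

```text
time: 5.53
position: [0.6224, -0.1144, 0.2353]
tool_rot: [-3.113, 0.409, 0.004]
ft_force: [4.6, 3.5, -12.3]
grip_width: 0.272
grip_force: 25.0
0.06117377903197977 0.1942593340025227 71.92750424964197 0.19571504196847161
```

View pics/s1c.png

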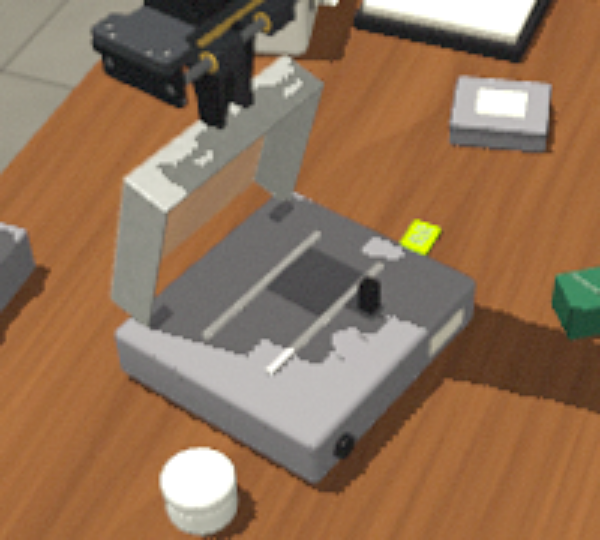

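The side view shows the lid standing at about 72° and the knob clear of it. I'll release the bar and go straight up.

```bash
python3 -m crank '[[[0,0,0,0,-1],[0,0,0,0,-1],[0,0,0,0,-1],[0,0,0,0,-1],[0,0,0,0,-1],[0,0,-15,0,-1],[0,0,-35,0,-1],[0,0,-35,0,-1],[0,0,0,0,-1],[0,0,0,0,-1]]]'
python3 - <<'E'
from h import *
snap('side','s2.png');snap('wrist','w4.png');print(ctrl.get_state()['position'])
a=cv2.imread('pics/s2.png')[100:280,220:420];
cv2.imwrite('pics/c2.png',np.vstack([cv2.resize(a,(400,360)),cv2.resize(cv2.imread('pics/w4.png'),(400,240))]))
E
```

```text
time: 6.47
position: [0.6237, -0.1157, 0.3263]
tool_rot: [3.114, -0.411, 0.01]
ft_force: [-0.1, -0.3, -0.7]
grip_width: 0.939
grip_force: 0.0
[ 0.62224687 -0.11584603  0.32267181]
```

View pics/c2.png

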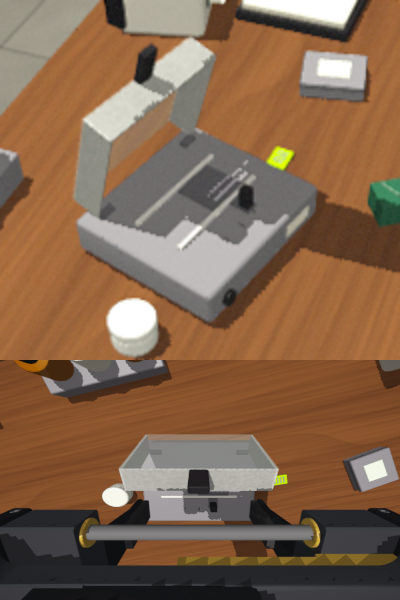

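The side view shows the lid standing by itself after release, with the bar at full-image (293,132). The shut knob stands upright at about (343,198).

```bash
python3 - <<'E'
from h import *
def rd(f,u,v):
    o=np.load('pics/'+f+'.npz')['T'][:3,3];d=ray(f,u,v,0)-o;return o,d/np.linalg.norm(d)
def tri(L):
    A=sum(np.eye(3)-np.outer(d,d) for o,d in L);b=sum((np.eye(3)-np.outer(d,d))@o for o,d in L);return np.linalg.solve(A,b)
c=np.array([.5623,-.1003,.06]);yaw=np.radians(-15)
def view(p):
    d=p-c;return np.array([np.cos(yaw)*d[0]+np.sin(yaw)*d[1],-np.sin(yaw)*d[0]+np.cos(yaw)*d[1],d[2]])
im=cv2.imread('pics/s2.png');m=(im.max(2)<60).astype(np.uint8);n,l,st,ce=cv2.connectedComponentsWithStats(m)
for i in range(1,n):
    if st[i,4]>25 and abs(ce[i][0]-318)<50 and abs(ce[i][1]-165)<50:print(st[i],ce[i])
im=cv2.imread('pics/w4.png');m=(im.max(2)<60).astype(np.uint8);n,l,st,ce=cv2.connectedComponentsWithStats(m)
for i in range(1,n):
    if st[i,4]>25 and abs(ce[i][0]-320)<80 and abs(ce[i][1]-250)<60:print('w',st[i],ce[i])
q=view(tri([rd('s2.png',293.5,132),rd('w4.png',318,240)]));print('bar',q,np.degrees(np.arctan2(q[2],.085-q[0])-np.arctan2(.038,.186)))
E
python3 -m crank '[[[-30,0,0,0,-1],[-31,0,0,0,-1],[-31,0,0,0,-1],[-31,10,0,0,-1],[0,20,0,0,-1],[0,0,0,0,-1],[0,0,0,0,-1]]]'
python3 - <<'E'
from h import *
snap('wrist','w5.png');print(ctrl.get_state()['position'])
E
```

```text
[287 123  11  19 130] [292.21538462 131.96153846]
[339 193   8  12  77] [342.42857143 198.53246753]
w [ 300  220   35   48 1560] [317.45961538 243.94871795]
w [335 283  13  22 246] [340.92682927 292.93495935]
bar [6.78635634e-02 1.05252768e-04 1.84452719e-01] 73.1455253990245
time: 7.15
position: [0.495, -0.1139, 0.322]
tool_rot: [3.113, -0.416, -0.002]
ft_force: [0.2, -0.3, -0.3]
grip_width: 1.001
grip_force: 0.0
[ 0.49572992 -0.11281534  0.32206619]
```

View pics/w5.png

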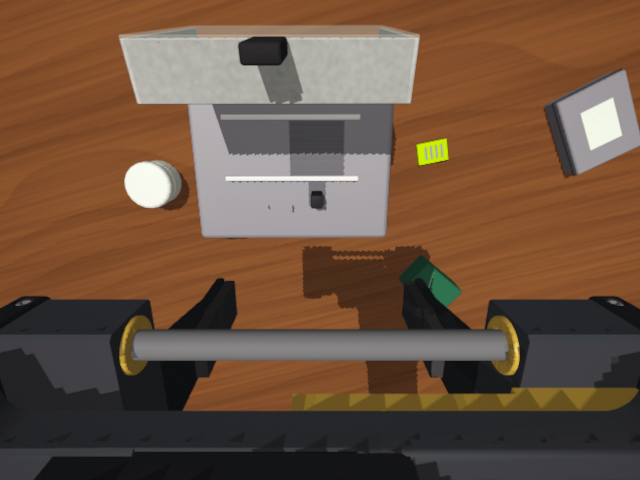

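The wrist view shows the knob at about (317,199). The fine lines are at (269,207) for full open and (293,209) for half, and the bar is at (263,50).

Run:
```python
from h import *
f='w5.png';s=ctrl.get_state();M=R.from_rotvec(s['tool_rot']).as_matrix();t=s['position']
T=lambda p:(M.T@(p-t)*1e3).round(1)
im=cv2.imread('pics/'+f);m=(im.max(2)<45).astype(np.uint8)[185:215,300:335];n,l,st,ce=cv2.connectedComponentsWithStats(m)
print(st[1:]+[300,185,0,0,0],ce[1:]+[300,185])
print('knob top',T(ray(f,317,195.5,.094)),'half',T(ray(f,293,209,.06)),'full',T(ray(f,269,207,.06)),'corners',T(ray(f,203,236,.06)),T(ray(f,386,236,.06)))
g=cv2.cvtColor(im,6)[195:220,260:330];print((g.shape));
for c0 in(269,293):print(c0,[int(v) for v in cv2.cvtColor(im,6)[200:216,c0]])
print([ (v+195) for v in range(25) ][:1], cv2.cvtColor(im,6)[208,285:300])
```

```text
[[312 191  11   5  49]
 [321 204   1   1   1]
 [321 206   1   1   1]
 [316 207   3   1   3]] [[316.6122449  193.12244898]
 [321.         204.        ]
 [321.         206.        ]
 [317.         207.        ]]
knob top [1.150e+01 1.000e-01 2.281e+02] half [-11.7 -30.3 262.1] full [ -9.1 -60.3 262.1] corners [ -46.9 -147.   262.2] [-47.5  88.6 262.1]
(25, 70)
269 [167, 167, 167, 167, 163, 142, 111, 108, 117, 150, 166, 166, 166, 166, 166, 166]
293 [167, 167, 167, 167, 161, 138, 112, 100, 88, 109, 102, 103, 133, 166, 166, 165]
[195] [166 166 166 166 166 166 161 129  88 142 166 166 167 166 166]
```

Run:
```python
from h import *
print(np.array(get_image('wrist')['T_tool_cam']).round(3),ctrl.get_state()['joint_positions'].round(2))
```

```text
[[-0.    -0.954 -0.3    0.082]
 [ 1.    -0.     0.     0.001]
 [-0.    -0.3    0.954 -0.163]
 [ 0.     0.     0.     1.   ]] [ 0.68  0.01 -0.51  1.61  0.    1.52 -1.66]
```

```bash
python3 -m crank '[[[0,0,0,-0.1164,-1],[0,0,0,-0.1164,-1],[0,0,0,-0.1164,-1],[0,0,0,-0.1164,-1],[0,0,0,-0.1164,-1],[0,0,0,-0.1164,-1],[0,0,0,-0.1164,-1],[0,0,0,-0.1164,-1],[0,0,0,-0.1164,-1]]]'
python3 -m crank '[[[0,0,0,-0.1164,-1],[0,0,0,-0.1164,-1],[0,0,0,-0.1164,-1],[0,0,0,-0.1164,-1],[0,0,0,-0.1164,-1],[0,0,0,-0.1164,-1],[0,0,0,-0.1164,-1],[0,0,0,-0.1164,-1],[0,0,0,-0.1164,-1]]]'
python3 -m crank '[[[0,0,0,-0.1164,-1],[0,0,0,-0.1164,-1],[0,0,0,-0.1164,-1],[0,0,0,-0.1164,-1],[0,0,0,-0.1164,-1],[0,0,0,-0.1164,-1],[0,0,0,-0.1164,-1],[0,0,0,-0.1164,-1],[0,0,0,-0.1164,-1],[2,0,0,0,-1]]]'
python3 -m crank '[[[0,0,40,0,-0.5],[0,0,40,0,-0.5],[0,0,0,0,-0.5],[0,0,0,0,-0.5]]]'
python3 - <<'E'
from h import *
snap('wrist','w6.png');s=ctrl.get_state();M=R.from_rotvec(s['tool_rot']).as_matrix();print(s['position'],np.degrees(np.arctan2(M[1,0],M[0,0])),s['joint_positions'].round(2))
E
```

```text
time: 8.0
position: [0.4967, -0.1115, 0.3222]
tool_rot: [-2.896, -1.213, 0.0]
ft_force: [-0.9, 0.0, -0.3]
grip_width: 1.0
grip_force: 0.0
time: 8.75
position: [0.4967, -0.1115, 0.3222]
tool_rot: [-1.901, -2.499, -0.001]
ft_force: [0.2, -0.4, -0.8]
grip_width: 1.0
grip_force: 0.0
time: 9.58
position: [0.4948, -0.1112, 0.3222]
tool_rot: [-0.401, -3.115, -0.002]
ft_force: [-0.3, 0.4, 0.2]
grip_width: 1.001
grip_force: 0.0
time: 9.92
position: [0.4927, -0.1114, 0.2413]
tool_rot: [-0.41, -3.11, -0.002]
ft_force: [0.3, 0.1, 0.7]
grip_width: 0.793
grip_force: 0.0
[ 0.494553   -0.11177988  0.24388448] 164.99886564204783 [ 0.69  0.03 -0.53  1.75  0.01  1.37  1.47]
```

View pics/w6.png

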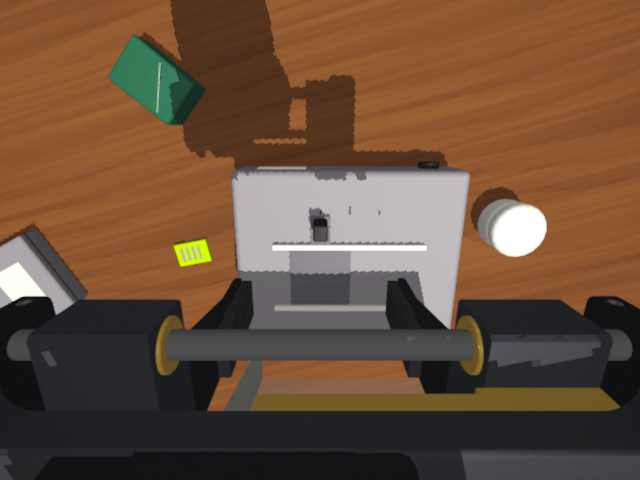

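Now the camera faces from the operator's side. The knob is at about (320,228), centred between the fingers (columns 250–388), and the lid is clear of the gripper.

Run:
```python
from h import *
f='w6.png';s=ctrl.get_state();M=R.from_rotvec(s['tool_rot']).as_matrix();t=s['position']
T=lambda p:(M.T@(p-t)*1e3).round(1)
print('knob top ctr',T(ray(f,320,231,.094)),'half',T(ray(f,350,210,.06)),'full',T(ray(f,379,212,.06)),'front',T(ray(f,350,168,.06)))
print('model half', proj(f,t+M@[.007,.03,.183]))
g=cv2.cvtColor(cv2.imread('pics/'+f),6);print(g[205:250:1,320]);print(g[225,305:335],g[236,305:335])
```

```text
knob top ctr [ -3.6  -0.2 149.9] half [  9.   30.5 183.9] full [  6.9  60.1 183.9] front [ 51.1  29.4 183.9]
model half (np.float64(349.57750225138983), np.float64(212.13343543618782))
[186 187 186 180 150  86  55  49  51  69  83  71  66  49  24  21  23  22
  22  22  25  44  66  76  79  79  80  80  81  81  81  81  81  80  79  76
  95 133 144 156 215 255 255 255 255]
[185 185 185 185 186 161  69  63  40  25  29  27  27  26  28  25  26  27
  26  27  26  25  93 139 146 167 186 186 186 186] [185 185 185 185 165 120 142 127  77  58  74  75  78  79  79  81  81  82
  82  83  81  67  86 130 155 176 187 186 186 186]
```

```bash
python3 -m crank '[[[2,0,34,0,-0.5],[0,0,35,0,-0.5],[0,0,35,0,-0.5],[0,0,35,0,-0.5],[0,0,20,0,-0.5],[0,0,0,0,-0.5]]]'
python3 -m crank '[[[0,0,14,0,-0.5],[0,0,0,0,-0.5],[0,0,0,0,1],[0,0,0,0,1],[0,0,0,0,1],[0,0,0,0,1],[0,0,0,0,1],[0,0,0,0,1],[0,0,0,0,1]]]' 25
python3 -m crank '[[[0,0,0,0,1],[0,0,0,0,1],[0,0,0,0,1]]]'
python3 - <<'E'
from h import *
snap('wrist','w7.png');snap('side','s7.png');print(ctrl.get_state()['position'])
a=cv2.imread('pics/s7.png')[100:280,220:420];
cv2.imwrite('pics/c7.png',np.vstack([cv2.resize(a,(400,360)),cv2.resize(cv2.imread('pics/w7.png')[100:340,120:520],(400,240))]))
E
```

```text
time: 10.47
position: [0.4914, -0.1114, 0.0825]
tool_rot: [-0.41, -3.111, -0.002]
ft_force: [-0.7, -0.2, 0.0]
grip_width: 0.749
grip_force: 0.0
time: 11.22
position: [0.4921, -0.1117, 0.0701]
tool_rot: [0.409, 3.115, -0.0]
ft_force: [0.9, -0.9, -0.4]
grip_width: 0.303
grip_force: 0.0
time: 11.47
position: [0.4923, -0.1104, 0.0699]
tool_rot: [0.408, 3.115, 0.002]
ft_force: [0.2, 2.9, 0.6]
grip_width: 0.158
grip_force: 25.0
[ 0.4922964  -0.11042075  0.06992103]
```

View pics/c7.png

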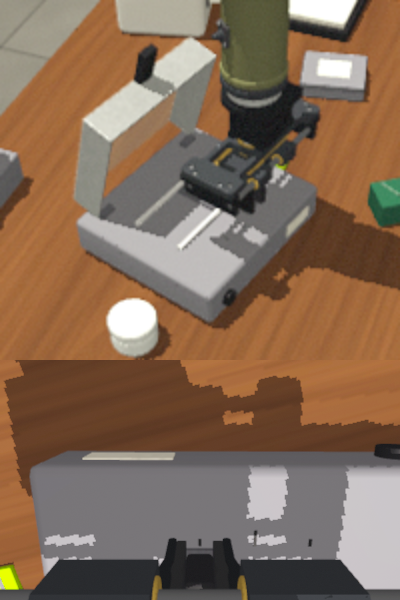

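The grip width of 13.7 mm matches the knob, and the lid hasn't been touched. Sliding.

```bash
python3 -m crank '[[[0,5,0,0,1],[0,8,0,0,1],[0,8,0,0,1],[0,6,0,0,1],[0,3,0,0,1],[0,0,0,0,1],[0,0,0,0,1],[0,0,0,0,1]]]' 35
python3 - <<'E'
from h import *
snap('wrist','w8.png');s=ctrl.get_state();M=R.from_rotvec(s['tool_rot']).as_matrix()
print('moved',M.T@(s['position']-np.array([.4922964,-.11042075,.06992103]))*1e3,s['ft_force'])
t=s['position'];im=cv2.imread('pics/w8.png')
cv2.imwrite('pics/w8c.png',cv2.resize(im[220:340,220:420],None,fx=3,fy=3,interpolation=2))
E
```

```text
time: 12.23
position: [0.4996, -0.0835, 0.0699]
tool_rot: [-0.409, -3.114, 0.002]
ft_force: [-1.5, -4.0, 1.4]
grip_width: 0.153
grip_force: 35.0
moved [-0.08042807 27.80065728 -0.05001673] [-0.87444148 -4.52635409  0.63760121]
```

View pics/w8c.png

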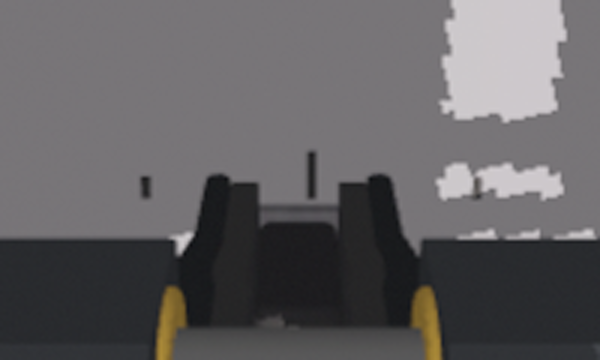

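The crop shows the half mark at column 311 and the knob's centre at column 299, at 5.5 px/mm. The knob is 2 mm short, which agrees with the measured 27.8 mm of travel.

```bash
python3 -m crank '[[[0,2.2,0,0,1],[0,0,0,0,1],[0,0,0,0,1],[0,0,0,0,1],[0,0,0,0,1]]]'
python3 - <<'E'
from h import *
snap('wrist','w9.png');snap('side','s9.png');s=ctrl.get_state();M=R.from_rotvec(s['tool_rot']).as_matrix()
print('moved',M.T@(s['position']-np.array([.4922964,-.11042075,.06992103]))*1e3,s['ft_force'])
w=cv2.imread('pics/w9.png')[220:340,220:420];a=cv2.imread('pics/s9.png')[100:280,220:420]
g=cv2.cvtColor(w,6);print('marks',[i for i in range(60,160) if g[55,i]<85])
cv2.imwrite('pics/c9.png',np.vstack([cv2.resize(a,(400,360)),cv2.resize(w,(400,240))]))
E
```

```text
time: 12.7
position: [0.5001, -0.0817, 0.0699]
tool_rot: [-0.41, -3.114, 0.003]
ft_force: [-2.5, -4.8, 1.8]
grip_width: 0.155
grip_force: 35.0
moved [-6.63151144e-02  2.98272204e+01 -1.81203410e-02] [-1.33356341 -4.9807468   0.02830085]
marks [99, 100, 101]
```

View pics/c9.png

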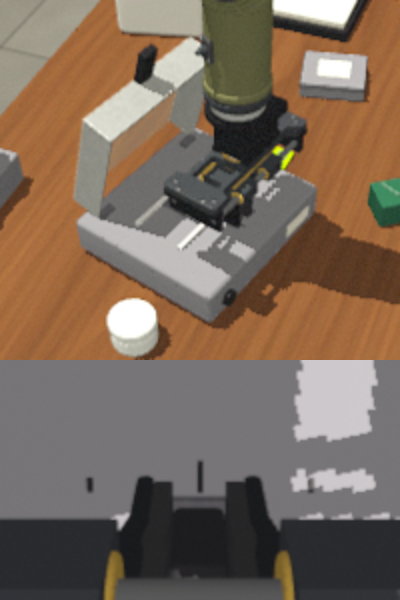

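The half mark (column 200) is level with the knob's centre (about 199). The lid hasn't moved and the knob is held, so I'll hand the job in.

```bash
python3 -c "
from bench import job
print(job.close_job())"
```

```text
the job is handed in; nothing more can be done
None
```

The lid stands by itself at about 72°, the gripper holds the shutter at half travel (29.8 mm measured), nothing else was touched, and the job was handed in at about 12.7 s.

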